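# Seat the vial rack in its locating corner

## Robot

A 6-joint arm with a two-finger parallel gripper is mounted at the origin on a cart in front of the work surface, level with it; the furniture and walls round the work are solid. World frame = base frame: x ahead of the robot, y to its left, z up, the work surface at z = 0. Lengths are in mm, angles in rad, forces in N, time in s.
With the tool pointing down it reaches from about 350 to 975 mm from the base axis. Payload 7.1 kg.
Tool frame: the origin (TCP) lies at the very end of the fingers, on their centre line; the grasp point (between the pads) lies 19 mm behind it (ctrl.grasp_offset is the distance from the TCP to the grasp point, in mm); z points along the fingers, y is the line along which they close (so a half turn about z gives the same grasp; the last joint's range is limited). The gripper opens to 88 mm and grips with 3 to 60 N. Pads are 20 mm wide; open, the fingers measure 115 mm over their backs; the gripper's body (75 mm by 178 mm) begins 61 mm behind the grasp point.
Start: joints at [-1.244, 0.423, 1.63, -0, 1.089, -0.019], TCP at [211.86, -587.98, 222.675] pointing down, gripper open.
Joint ranges: [-3, 3], [-0.9, 2.11], [0.09, 2.58], [-1.31, 4.45], [0.11, 2.69], [-2.54, 2.54]. Speed limits (rad/s): [2.39, 2.39, 3.01, 3.14, 3.14, 3.14].

## Interface

Orientations are given as a rotation vector (axis times angle).
In Python, from workcell import ctrl, viewer, ticket, models gives the robot as it stands.
- The arm moves only by the tool play_rows, never from a script. Its arguments are lists of equal length, an entry for each row: "dp": the shift along the world's x, y, z in mm, a list of three; "yaw": the turn about the world's z in degrees. In form: {"dp": [[tx, ty, tz], ...], "yaw": [yaw, ...]}. A call has 1 to 8 rows; each row shifts and turns the commanded pose from where the row before left it; what a row does not reach is not made up. A row lasts 1/12 s, in which the tool goes at most 41.7 mm and 7.16 degrees, less where a joint would pass 70% of its speed; a pose out of reach is approached as far as the arm can. A call is refused whole if a number of a shift passes 41.7 or a number of a turn 7.16, either way. A call with a gripper value outside its range is refused whole. "gripper" is the closure, from 0 (fully open) to 1 (shut), set as the call begins (left out, the last holds). The fingers move at their own pace and stop on an object; the grip force is fixed at half the most. Time passes only in rows, so rows that do not move let the fingers close. It gives the time, the measured TCP pose, the force, the opening and the grip force at its end, in the units of the state.
- ctrl.get_obs(): the state, without advancing time (a new reading comes with each control period).
- viewer.get_image(name): name is "side" or "top" or "wrist"; returns a dict with "pixels" (420x560x3 uint8, red, green, blue), "range_z" (420x560 float32, mm along the optical axis (not along the pixel's ray), 0 where there is no reading), "fx", "fy", "cx", "cy" (pixels), "T" (4x4, takes a point from camera to world coordinates); the wrist camera has in their place "hand_eye" (4x4, takes a point from camera to tool coordinates, whose origin is the TCP and whose axes are the flange's). Camera axes: x right, y up, looking along -z (the intrinsics and any distortion apply to the point x, -y, -z); pixel columns grow to the right and rows downward; lengths in mm; the calibration is good to about 2 mm. A picture is of the moment at which its call begins: read the wrist's pose just before it.
- ticket.close_job(): hands the job in; it is judged then, once.
Trained networks look in a picture, given as the dict that the camera call returned (one of the last four; its "shot" number tells which), for a name from the list of things; names that differ only in an ending like _2 or _b are one class to them, and where a whole thing is asked for, a point or a joint stands for the part that bears it (a point fixed in the world has none). Each returns a list of dicts, best first, with "conf" (0 to 1); they miss things now and then, are a little off and sometimes report something else, mostly with a low value. They report only what shows in the picture. A call takes as long as a camera call. They do not tell look-alikes from the thing itself.
- models.look_for(picture, name): "bbox" ([centre column, centre row, width, height] in pixels, round what is visible of it).
- models.landmark_of(picture, name): "location" ([column, row] in pixels: a listed point, or the origin of a listed thing).
The state is a dict: "t": time; "qpos": joint angles; "qvel": joint speeds; "joint_torque": joint torques, N m; "ee_pos": TCP position; "orientation": TCP orientation; "ft_force": force on the tool from outside, world axes, zero at the start; "moment": the same for the moment, N m; "width": finger opening in mm; "grasp_force": force on a finger pad.
Only numpy, scipy, OpenCV 4.12 (cv2) and the standard library are available. Lean on these libraries where they do the work, as an engineer would, in place of code of your own. Each camera call takes 0.05 s, during which the arm holds its last target. There are 200 camera calls.

## Task

Push the blue vial rack along the bench into the locating corner, so that its long far side lies flat against the long rail and its left end is up against the short end stop. Use gentle pushes with the fingers from outside: do not grip the rack and do not lift or tip it. Leave the bottles, the tall vial, the tin, the timer and the screwdriver where they are, and finish clear of everything.

Things in the scene. Friction and masses are not known exactly. Their poses are not given: they have to be found in the camera images.
- rack: Blue rectangular rack full of small vials, loose on the bench, 0.18 to 0.35 kg. 66 mm (its x) by 155 mm (its y), solid body 22 mm high with upright sides; vial caps stand up to 35 mm. Origin at the centre of its underside; z up.
- corner: Fixed dark steel L, yellow stripes on top; bare bench inside. Origin: on the bench where the rack's origin is when seated (1 mm play), axes parallel. Long rail: inner face x = +34 mm, from y = -165 to +88. Short end stop: inner face y = +78.5, from x = -34 to +34. Both 18 high, 10 thick; outside a low flange 23 wide. +x away from robot (within 0.25 rad), +y left, z up.
- small_bottle: Amber reagent bottle with black cap, 50 mm across, 95 mm high, standing loose to the left of the corner. Origin at the centre of its foot. Leave alone.
- tall_vial: Clear vial with red cap, 22 mm across, 76 mm high, standing loose behind the rail. Origin at the centre of its foot. Leave alone.
- tin: Round white tin, 54 mm across, 24 mm high, loose on the orange mouse mat on the right. Origin at the centre of its underside. Leave alone.
- timer: White bench timer, 64 by 64 by 18 mm, lying loose on the orange mouse mat on the right. Origin at the centre of its underside. Leave alone.
- driver: Screwdriver with red handle, 185 mm long (its y), 25 mm thick, lying loose at the front right. Origin under its middle. Leave alone.
Mind the look-alikes: they are no part of the job. Of the things shaped like the rack, the blue one is meant.

How it is judged (in metres and radians):
At the end, for the whole second after the job is handed in: The rack rests flat and still on the bench, its origin within 4 mm across and 5 mm along of the seated place in the corner's frame and parallel to the rail within 0.04 rad; each of the five other loose things is within 12 mm of where it stood (x of rack in the frame of corner between -0.004 and 0.004 m and y of rack in the frame of corner between -0.005 and 0.005 m and angle between the y axis of rack and the y axis of corner, either way round below 0.04 rad and angle between rack's own z axis and vertical below 0.05 rad and height (world z) of rack below 0.003 m and linear speed of rack below 0.01 m/s and distance of each of small_bottle, tall_vial, tin, timer, driver from where it was at the start of the episode below 0.012 m); the robot touches nothing.
It fails at once if the rack is lifted off the bench (8 mm) or tipped (height (world z) of rack above 0.008 m or angle between rack's own z axis and vertical above 0.12 rad).
It fails at once if the rack is gripped or shoved hard (fingers press on it with over 38 N) (contact force between the fingers and rack above 38 N).
It fails at once if another loose thing is knocked over or moved by more than 25 mm (distance of any of small_bottle, tall_vial, tin, timer, driver from where it was at the start of the episode above 0.025 m or angle between any of small_bottle, tall_vial's own z axis and vertical above 0.5 rad).
It also fails if it takes over 45 s, if anything falls off the work surface, if the arm or the gripper's body presses on something with over 40 N, if the wrist force passes 120 N, or if a joint passes its speed limit or range.

## Working session

There is one attempt and no reset: what is moved stays moved. The work goes in short steps, Python scripts to look and compute and a tool call to move; the robot and the scene stay as the last step left them, time stands still between calls to the robot, and variables do not carry over. Pictures are saved under pics/ and viewed, at most 10 in all, crops included, and the job is handed in when it is done.

Besides the shell and the picture viewer there is one more tool, called after ">>>" as name(argument=value, ...), one argument or row to a line, values as JSON. play_rows: Moves the arm, as the interface text tells. Its arguments: {"type":"object","properties":{"dp":{"type":"array"},"yaw":{"type":"array"},"gripper":{"type":"number"}},"required":["dp","yaw"]}

```bash
mkdir -p pics; cat > h.py <<'E'
import numpy as np, cv2
from workcell import ctrl, viewer, ticket, models
def world(im, c, r, z=None):
    "pixel -> world; by depth if z None, else by plane z"
    T=np.array(im["T"]); d=np.array([(c-im["cx"])/im["fx"], -(r-im["cy"])/im["fy"], -1.0])
    if z is None: s=float(im["range_z"][int(round(r)),int(round(c))])
    else: s=(z-T[2,3])/(T[:3,:3]@d)[2]
    return T[:3,:3]@(d*s)+T[:3,3]
def save(im,name): cv2.imwrite("pics/"+name, im["pixels"][:,:,::-1])
E
python3 - <<'E'
from h import *
for n in("top","side"):
    im=viewer.get_image(n); save(im,n+"1.png"); print(n,[k for k in im if k not in("pixels","range_z")])
    for o in("rack","corner","small_bottle","tall_vial","tin","timer","driver"):
        for d in models.landmark_of(im,o)[:3]:
            c,r=d["location"]; print(o,round(d["conf"],2),np.round([c,r]),np.round(world(im,c,r,0)),np.round(world(im,c,r)))
o=ctrl.get_obs();print(o["t"],o["ee_pos"],o["orientation"],o["ft_force"],o["width"])
E
```

```text
top ['fx', 'fy', 'cx', 'cy', 'T', 'shot']
rack 0.78 [212. 252.] [429.   4.   0.] [430.   0.  22.]
rack 0.7 [297. 209.] [ 544. -221.    0.] [ 543. -221.    4.]
corner 0.94 [268. 184.] [ 610. -142.    0.] [ 610. -142.   -2.]
small_bottle 0.94 [164. 197.] [574. 138.   0.] [566. 116.  70.]
tall_vial 0.46 [249. 146.] [714. -91.   0.] [702. -97.  52.]
tin 0.54 [380. 175.] [ 637. -443.    0.] [ 632. -438.   25.]
timer 0.64 [386. 210.] [ 542. -456.    0.] [ 540. -451.   21.]
driver 0.84 [401. 270.] [ 385. -494.   -0.] [ 385. -495.   -1.]
side ['fx', 'fy', 'cx', 'cy', 'T', 'shot']
rack 0.95 [293. 221.] [ 537. -208.    0.] [ 532. -183.   21.]
rack 0.65 [313. 172.] [ 530. -452.    0.] [ 527. -428.   15.]
rack 0.64 [318. 285.] [438. -12.   0.] [436.   6.  20.]
corner 0.57 [256. 234.] [ 613. -137.   -0.] [ 613. -138.   -1.]
small_bottle 0.74 [226. 326.] [590. 134.   0.] [580. 156.  33.]
tall_vial 0.76 [210. 239.] [714. -91.  -0.] [707. -77.  13.]
tin 0.6 [274. 170.] [ 644. -432.   -0.] [ 638. -408.   15.]
timer 0.88 [313. 171.] [ 531. -457.    0.] [ 527. -430.   17.]
timer 0.36 [209. 237.] [718. -97.   0.] [708. -78.  18.]
driver 0.44 [365. 173.] [ 379. -486.    0.] [ 379. -450.   22.]
0.8 [ 211.88772196 -587.9883129   222.70846467] [3.09468436e+00 5.40534519e-01 1.80153382e-05] [-0.14416178 -0.55332494 -0.47271623] 87.80356634301116
```

```bash
python3 -c "
import cv2
a=cv2.imread('pics/top1.png')[110:310,120:420]
cv2.imwrite('pics/c1.png',cv2.resize(a,(795,530),interpolation=cv2.INTER_CUBIC))"
```

```text
(no output)
```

View pics/c1.png

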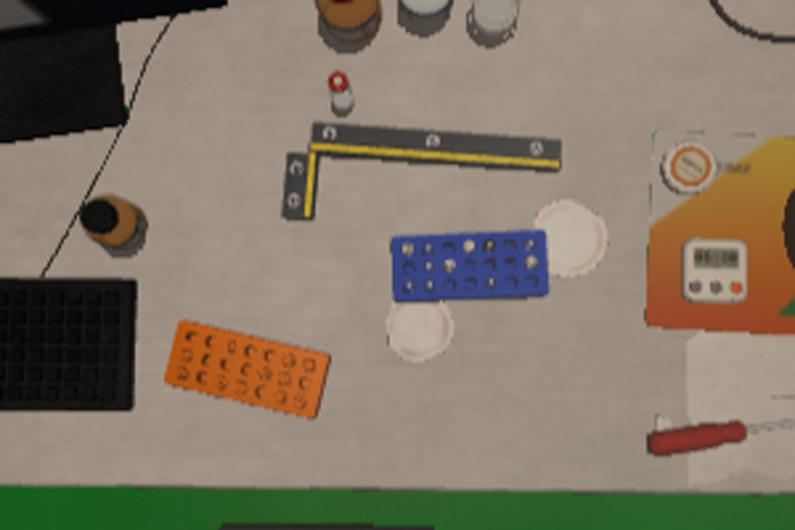

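The top view shows two rack-shaped things: the orange one at about (212,252) and the blue one at about (297,209). The blue one matches the description. The corner is up and to the left of it, with its stop at about (236,178) and its rail running from (238,167) to (330,171). The white discs beside the blue rack look flat, so I'll check their height.

```bash
cat >> h.py <<'E'
def cloud(im,mask,T=None):
    T=np.array(im["T"]) if T is None else T
    r,c=np.nonzero(mask&(im["range_z"]>0)); s=im["range_z"][r,c]
    P=np.stack([(c-im["cx"])/im["fx"]*s,-(r-im["cy"])/im["fy"]*s,-s],1)
    return P@T[:3,:3].T+T[:3,3]
def colour(im,lo,hi): return cv2.inRange(cv2.cvtColor(im["pixels"],cv2.COLOR_RGB2HSV),lo,hi)>0
def measure(im,T=None,zlo=-10):
    b=cloud(im,colour(im,(105,110,50),(130,255,255)),T); b=b[(b[:,2]>14)&(b[:,2]<30)&(b[:,0]>400)&(b[:,0]<700)]
    rr=cv2.minAreaRect(b[:,:2].astype(np.float32)); print("rack n",len(b),rr,"z",np.median(b[:,2]))
    y=cloud(im,colour(im,(20,120,90),(35,255,255)),T); y=y[(y[:,2]>8)&(y[:,2]<28)&(y[:,0]>500)&(y[:,0]<700)&(y[:,1]>-330)&(y[:,1]<50)]
    print("yellow n",len(y),np.median(y[:,2]),y.min(0),y.max(0)); return b,y,rr
E
python3 - <<'E'
from h import *
im=viewer.get_image("top")
b,y,rr=measure(im)
L=y[y[:,1]<-40-20]; 
p=np.polyfit(L[:,1],L[:,0],1); print("rail stripe x=",p,"ang",-np.arctan(p[0]), "ends",L[:,1].min(),y[:,1].max())
S=y[(y[:,0]<np.polyval(p,y[:,1])-12)]; print("stop",len(S),S.mean(0),S.min(0),S.max(0),np.polyfit(S[:,0],S[:,1],1))
for c,r in((335,199),(278,234)): print(world(im,c,r))
E
```

```text
rack n 955 ((540.0552978515625, -219.89080810546875), (61.70152282714844, 152.03427124023438), 2.911360025405884) z 22.170964771182753
yellow n 355 19.360782081000707 [ 589.14722155 -307.73661989   12.87244158] [661.83625384 -56.46995786  24.79335573]
rail stripe x= [2.09806974e-02 6.52552853e+02] ang -0.0209776197575633 ends -307.7366198855839 -56.46995785867645
stop 48 [614.0613176  -59.83888091  19.54539698] [589.14722155 -64.51651211  14.92490229] [637.54361119 -56.46995786  24.45744677] [ -0.07011891 -16.78156871]
[ 571.17019026 -322.02673333    1.80634905]
[ 477.17676655 -170.77478891   -3.00757474]
```

>>> play_rows(
  dp=[
    [20, 28, 8],
    [20, 28, 8],
    [20, 28, 8],
    [20, 28, 8],
    [20, 28, 8],
    [20, 28, 8],
    [20, 28, 8],
    [20, 28, 8],
  ],
  yaw=[-3, -3, -3, -3, -3, -3, -1, 0],
)

```text
t: 1.52
ee_pos: [372.5, -362.5, 287.2]
orientation: [3.141, 0.02, 0.0]
ft_force: [0.7, -0.7, -0.0]
width: 87.7
grasp_force: 0.0
```

>>> play_rows(
  dp=[
    [20, 28, 8],
    [20, 28, 8],
    [20, 28, 8],
    [20, 28, 0],
    [20, 28, 0],
    [20, 28, 0],
    [0, 0, 0],
    [0, 0, 0],
  ],
  yaw=[0, 0, 0, 0, 0, 0, 0, 0],
)

```text
t: 2.18
ee_pos: [492.5, -194.7, 310.7]
orientation: [3.141, 0.028, -0.0]
ft_force: [0.2, -0.2, -0.4]
width: 87.7
grasp_force: 0.0
```

```bash
cat >> h.py <<'E'
def wrist():
    from scipy.spatial.transform import Rotation as R
    o=ctrl.get_obs(); im=viewer.get_image("wrist"); A=np.eye(4)
    A[:3,:3]=R.from_rotvec(o["orientation"]).as_matrix(); A[:3,3]=o["ee_pos"]
    print("tcp",np.round(o["ee_pos"],1),"ydir",np.round(A[:2,1],3),"q",np.round(o["qpos"],2),"t",o["t"],"f",np.round(o["ft_force"],1))
    im["T"]=A@np.array(im["hand_eye"]); return im
E
python3 - <<'E'
from h import *
im=wrist(); save(im,"w1.png"); print(im["T"].round(2)); measure(im)
E
```

```text
tcp [ 492.5 -194.7  310.7] ydir [ 0.018 -1.   ] q [-0.4   0.19  1.75 -0.    1.21  1.15] t 2.1833 f [ 0.2 -0.2 -0.4]
[[ 2.0000e-02  9.5000e-01  3.0000e-01  5.7488e+02]
 [-1.0000e+00  2.0000e-02  1.0000e-02 -1.9351e+02]
 [ 0.0000e+00 -3.0000e-01  9.5000e-01  4.7297e+02]
 [ 0.0000e+00  0.0000e+00  0.0000e+00  1.0000e+00]]
rack n 3501 ((539.4942016601562, -220.93983459472656), (62.5791130065918, 150.8661346435547), 2.7151308059692383) z 22.247605039665245
yellow n 1544 19.12135877135205 [ 587.63958379 -309.40512583   16.1011083 ] [662.56446391 -55.70927311  22.19360808]
```

View pics/w1.png

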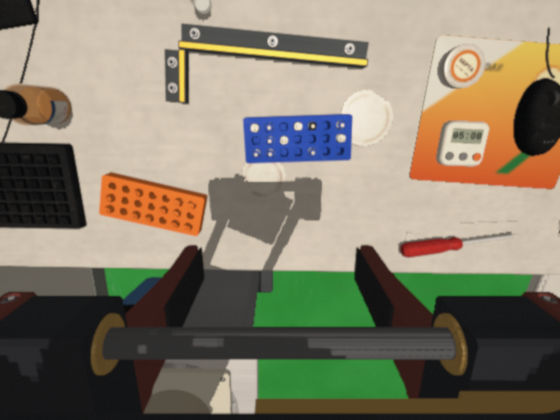

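The wrist view shows the blue rack at (298,138), the orange look-alike at (152,203), and the corner with its rail from (180,44) to (367,62) and its stop at (183,75). There is nothing standing between the blue rack and the corner. Next I'll fit the corner frame precisely.

```bash
cat >> h.py <<'E'
def line(P):
    vx,vy,x,y=cv2.fitLine(P[:,:2].astype(np.float32),cv2.DIST_HUBER,0,.01,.01).ravel()
    return np.array([x,y]),np.array([vx,vy])
def report(im):
    b,y,rr=measure(im)
    L=y[y[:,1]<-75]; c,v=line(L); v=v*np.sign(v[1]); n=np.array([v[1],-v[0]])
    S=y[(y[:,:2]-c)@n<-12]; d=(L[:,:2]-c)@n; e=(S[:,:2]-c)@v
    print("rail dir rad",np.arctan2(-v[0],v[1]),"stripe across pct",np.percentile(d,[3,97]),"stop along pct",np.percentile(e,[3,97]),"rail min",((L[:,:2]-c)@v).min())
    cs,vs=line(S); vs=vs*np.sign(vs[0]); print("stop ang",np.arctan2(vs[1],vs[0]))
    # inner faces by stripe inner edges
    O=c+n*(np.percentile(d,3)-34)+v*(np.percentile(e,3)-78.5)
    rel=np.array(rr[0])-O; bx=cv2.boxPoints(rr); 
    E=b[:,:2]-np.array(rr[0]); w=np.linalg.svd(E-E.mean(0),full_matrices=False)[2][0]; w*=np.sign(w[1])
    print("O",O,"rack rel across/along",rel@n,rel@v,"rack dir",np.arctan2(-w[0],w[1]),"box",bx.tolist())
E
python3 - <<'E'
from h import *
report(wrist())
E
```

```text
tcp [ 491.9 -195.7  310.6] ydir [ 0.016 -1.   ] q [-0.4   0.19  1.75 -0.    1.21  1.15] t 2.2333 f [-0.2 -0.4 -0.4]
rack n 3513 ((539.5375366210938, -220.87838745117188), (62.771976470947266, 151.07522583007812), 2.819046974182129) z 22.330049856777293
yellow n 1556 19.161221821916826 [ 587.19683814 -309.09254387   15.90425475] [661.94397687 -55.2435731   22.38722961]
rail dir rad -0.07107969 stripe across pct [-3.60344245  3.93962641] stop along pct [123.90423649 130.711531  ] rail min -118.62831633162072
stop ang -0.075925745
O [ 615.04979096 -142.95046701] rack rel across/along -69.78714973971609 -83.09401436031789 rack dir 0.04191413892408237 box [[504.47442626953125, -146.97581481933594], [511.90460205078125, -297.8681945800781], [574.6006469726562, -294.78094482421875], [567.1704711914062, -143.88858032226562]]
```

>>> play_rows(
  dp=[
    [-11, -10, -36],
    [-11, -10, -36],
    [0, 0, -38],
    [0, 0, -38],
    [0, 0, -38],
    [0, 0, -38],
    [0, 0, -38],
    [0, 0, -30],
  ],
  yaw=[-2.5, -2.5, 0, 0, 0, 0, 0, 0],
)

```text
t: 2.95
ee_pos: [468.2, -217.0, 16.3]
orientation: [-3.139, 0.118, 0.002]
ft_force: [0.4, -0.8, -0.8]
width: 88.0
grasp_force: 0.0
```

>>> play_rows(
  dp=[
    [0, 0, -9],
    [0, 0, 0],
    [0, 0, 0],
  ],
  yaw=[0, 0, 0],
)

```text
t: 3.2
ee_pos: [469.8, -216.9, 10.3]
orientation: [3.139, -0.117, 0.0]
ft_force: [0.3, -0.1, 0.7]
width: 87.7
grasp_force: 0.0
```

>>> play_rows(
  dp=[
    [8, -0.6, 0],
    [8, -0.6, 0],
    [6, -0.4, 0],
    [6, -0.4, 0],
    [6, -0.4, 0],
    [6, -0.4, 0],
    [6, -0.4, 0],
    [6, -0.4, 0],
  ],
  yaw=[0, 0, 0, 0, 0, 0, 0, 0],
)

```text
t: 3.87
ee_pos: [522.3, -219.5, 9.7]
orientation: [-3.139, 0.115, 0.001]
ft_force: [-1.8, -0.4, 1.9]
width: 87.8
grasp_force: 1.0
```

>>> play_rows(
  dp=[
    [6, -0.4, 0],
    [6, -0.4, 0],
    [6, -0.4, 0],
    [6, -0.4, 0],
    [5, -0.4, 0],
    [4, -0.3, 0],
    [2, 0, 0],
    [0, 0, 0],
  ],
  yaw=[0, 0, 0, 0, 0, 0, 0, 0],
)

```text
t: 4.53
ee_pos: [557.7, -222.0, 9.7]
orientation: [3.139, -0.115, 0.002]
ft_force: [-0.1, 0.4, 0.4]
width: 87.5
grasp_force: 0.0
```

```bash
python3 - <<'E'
from h import *
im=viewer.get_image("top"); save(im,"top2.png"); report(im)
b=cv2.imread('pics/top2.png')[110:310,120:420]; cv2.imwrite('pics/c2.png',cv2.resize(b,(795,530),interpolation=cv2.INTER_CUBIC))
E
```

```text
rack n 0 ((0.0, 0.0), (0.0, 0.0), 0.0) z nan
yellow n 202 19.031637148316122 [ 589.47536486 -307.60176251   14.00122098] [662.14008432 -56.17938617  24.46349093]
rail dir rad -0.069030486 stripe across pct [-3.50507404  3.66371408] stop along pct [ 98.54803912 104.83335539] rail min -143.85593848855822
stop ang -0.0667881
  return _methods._mean(a, axis=axis, dtype=dtype,
  ret = ret.dtype.type(ret / rcount)
h.py:39: RuntimeWarning: Mean of empty slice.
  E=b[:,:2]-np.array(rr[0]); w=np.linalg.svd(E-E.mean(0),full_matrices=False)[2][0]; w*=np.sign(w[1])
  ret = um.true_divide(
Traceback (most recent call last):
  File "h.py", line 39, in report
    E=b[:,:2]-np.array(rr[0]); w=np.linalg.svd(E-E.mean(0),full_matrices=False)[2][0]; w*=np.sign(w[1])
                                 ~~~~~~~~~~~~~~~~~~~~~~~~~~~~~~~~~~~~~~~~~~~~~~~~~^^^
IndexError: index 0 is out of bounds for axis 0 with size 0
```

>>> play_rows(
  dp=[
    [-15, 1, 0],
    [-15, 1, 5],
    [0, -10, 35],
    [0, -10, 35],
    [8, -12, 35],
    [8, -12, 35],
    [8, -12, 35],
    [8, -12, 10],
  ],
  yaw=[0, 0, 0, 7, 7, 7, 7, 7],
)

```text
t: 5.25
ee_pos: [561.6, -289.9, 206.1]
orientation: [3.02, 0.842, 0.01]
ft_force: [1.1, -1.3, -0.1]
width: 87.9
grasp_force: 0.0
```

>>> play_rows(
  dp=[
    [8, -12, 0],
    [8, -12, 0],
    [8, -12, 0],
    [8, -12, 0],
    [4, 0, 0],
    [0, 0, 0],
    [0, 0, 0],
    [0, 0, 0],
  ],
  yaw=[7, 7, 7, 7, 7, 7, 7, 6],
  gripper=0.66,
)

```text
t: 5.92
ee_pos: [594.8, -336.0, 199.6]
orientation: [2.295, 2.146, 0.0]
ft_force: [0.2, -0.3, -0.5]
width: 37.5
grasp_force: 0.0
```

```bash
python3 - <<'E'
from h import *
im=wrist(); save(im,"w2.png"); report(im); print(ctrl.get_obs()["width"])
E
```

```text
tcp [ 594.8 -336.   199.6] ydir [ 0.998 -0.067] q [-0.53  0.53  1.51  0.    1.1  -0.46] t 5.9167 f [ 0.2 -0.3 -0.5]
rack n 6871 ((599.1092529296875, -226.87066650390625), (152.3137969970703, 62.18138122558594), 87.00482940673828) z 22.254887018711884
yellow n 1348 19.025581985965943 [ 637.82198942 -308.65333808    8.08399817] [ 654.7844756  -150.5861141    21.99968592]Traceback (most recent call last):
  File "<stdin>", line 2, in <module>
  File "h.py", line 34, in report
    print("rail dir rad",np.arctan2(-v[0],v[1]),"stripe across pct",np.percentile(d,[3,97]),"stop along pct",np.percentile(e,[3,97]),"rail min",((L[:,:2]-c)@v).min())
                                                                                                             ~~~~~~~~~~~~~^^^^^^^^^^
    return _quantile_unchecked(
        a, q, axis, out, overwrite_input, method, keepdims, weights)
    return _ureduce(a,
                    func=_quantile_ureduce_func,
    ...<5 lines>...
                    overwrite_input=overwrite_input,
                    method=method)
    r = func(a, **kwargs)
    result = _quantile(arr,
                       quantiles=q,
    ...<2 lines>...
                       out=out,
                       weights=wgt)
    slices_having_nans = np.isnan(arr[-1, ...])
                                  ~~~^^^^^^^^^
IndexError: index -1 is out of bounds for axis 0 with size 0
```

View pics/w2.png

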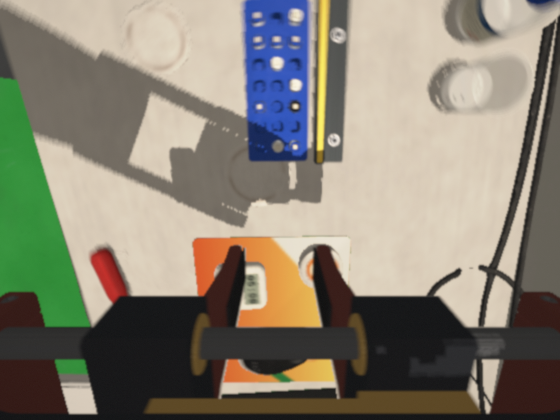

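>>> play_rows(
  dp=[
    [-3, 2, -38],
    [-2, 1, -38],
    [0, 0, -38],
    [0, 0, -38],
    [0, 0, -30],
    [0, 0, -9],
    [0, 0, 0],
    [0, 0, 0],
  ],
  yaw=[0, 0, 0, 0, 0, 0, 0, 0],
)

```text
t: 6.63
ee_pos: [590.4, -333.2, 9.4]
orientation: [2.302, 2.137, 0.0]
ft_force: [-0.1, -0.8, 0.6]
width: 29.7
grasp_force: 0.0
```

>>> play_rows(
  dp=[
    [0.5, 7, 0],
    [0.5, 6, 0],
    [0.4, 6, 0],
    [0.4, 6, 0],
    [0.4, 6, 0],
    [0.4, 6, 0],
    [0.4, 6, 0],
    [0.4, 6, 0],
  ],
  yaw=[0, 0, 0, 0, 0, 0, 0, 0],
)

```text
t: 7.3
ee_pos: [593.4, -283.3, 8.8]
orientation: [2.301, 2.139, 0.0]
ft_force: [-0.7, -1.4, 1.5]
width: 29.7
grasp_force: 1.0
```

>>> play_rows(
  dp=[
    [0.4, 6, 0],
    [0.4, 6, 0],
    [0.4, 6, 0],
    [0.4, 6, 0],
    [0.4, 6, 0],
    [0.4, 6, 0],
    [0.3, 4, 0],
    [0.2, 3, 0],
  ],
  yaw=[0, 0, 0, 0, 0, 0, 0, 0],
)

```text
t: 7.97
ee_pos: [596.1, -240.2, 8.6]
orientation: [-2.3, -2.139, 0.0]
ft_force: [-0.4, -1.5, 0.2]
width: 30.0
grasp_force: 0.8
```

>>> play_rows(
  dp=[
    [0, 0, 0],
    [-0.5, -10, 0],
    [-1, -15, 0],
    [-1, -15, 20],
    [0, -15, 38],
    [0, -5, 40],
    [0, 0, 40],
    [0, 0, 40],
  ],
  yaw=[0, 0, 0, 0, 0, 0, 0, 0],
)

```text
t: 8.63
ee_pos: [592.8, -303.1, 188.4]
orientation: [-2.303, -2.136, 0.0]
ft_force: [0.6, 0.2, 0.2]
width: 30.1
grasp_force: 0.0
```

>>> play_rows(
  dp=[
    [-12, 10, 20],
    [-12, 10, 20],
    [-12, 10, 20],
    [-12, 15, 20],
    [-12, 15, 20],
    [-12, 15, 0],
    [-12, 15, 0],
    [-12, 15, 0],
  ],
  yaw=[-7, -7, -7, -7, -7, -7, -7, -7],
  gripper=0.0,
)

```text
t: 9.3
ee_pos: [497.0, -196.8, 287.4]
orientation: [3.038, 0.797, 0.001]
ft_force: [-0.6, 0.4, -0.1]
width: 79.6
grasp_force: 0.0
```

>>> play_rows(
  dp=[
    [-5, 10, 0],
    [0, 10, 0],
    [0, 10, 0],
    [0, 10, 0],
    [0, 10, 0],
    [0, 0, 0],
    [0, 0, 0],
  ],
  yaw=[-7, -7, -7, -7, -6, 0, 0],
)

```text
t: 9.88
ee_pos: [492.7, -146.8, 286.9]
orientation: [3.139, -0.11, 0.0]
ft_force: [1.1, -0.1, -0.3]
width: 88.0
grasp_force: 0.0
```

```bash
python3 - <<'E'
from h import *
im=wrist(); save(im,"w3.png"); report(im)
E
```

```text
tcp [ 492.7 -146.8  286.9] ydir [-0.07  -0.998] q [-0.31  0.18  1.81 -0.    1.15  1.33] t 9.8833 f [ 1.1 -0.1 -0.3]
rack n 4582 ((604.4594116210938, -151.66392517089844), (151.75782775878906, 62.70588302612305), 85.93325805664062) z 22.210498732398463
yellow n 1724 19.100191222604224 [ 587.19024912 -310.10490175   15.61028527] [661.99251033 -55.0712297   21.78356765]
rail dir rad -0.07061215 stripe across pct [-3.33201442  3.64053782] stop along pct [125.32528326 132.68469195] rail min -118.06806510781333
stop ang -0.068156354
O [ 615.18921584 -142.81157025] rack rel across/along -10.078500971856776 -9.587319805278316 rack dir -0.06682114873081103 box [[567.80419921875, -225.1282958984375], [630.3521728515625, -229.57528686523438], [641.1146240234375, -78.19955444335938], [578.566650390625, -73.7525634765625]]
```

View pics/w3.png

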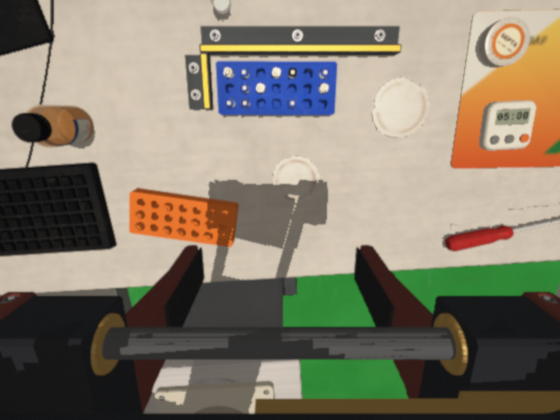

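The rack is at (277,88), about 10 mm short of both the rail and the stop, and parallel to the rail. Next I'll press it against the rail from the near side.

>>> play_rows(
  dp=[
    [14, -1, -36],
    [14, -1, -36],
    [14, -1, -36],
    [0, 0, -38],
    [0, 0, -38],
    [0, 0, -38],
    [0, 0, -35],
    [0, 0, -21],
  ],
  yaw=[0, 0, 0, 0, 0, 0, 0, 0],
)

```text
t: 10.6
ee_pos: [532.8, -149.5, 5.0]
orientation: [-3.139, 0.111, 0.006]
ft_force: [0.1, 0.2, 0.1]
width: 87.9
grasp_force: 0.0
```

>>> play_rows(
  dp=[
    [0, 0, 0],
    [7, -0.5, 0],
    [6, -0.4, 0],
    [6, -0.4, 0],
    [5, -0.4, 0],
    [3, -0.2, 0],
    [3, -0.2, 0],
    [0, 0, 0],
  ],
  yaw=[0, 0, 0, 0, 0, 0, 0, 0],
)

```text
t: 11.27
ee_pos: [565.5, -151.0, 9.3]
orientation: [3.139, -0.114, 0.002]
ft_force: [-0.8, 1.0, -0.7]
width: 87.8
grasp_force: 0.0
```

>>> play_rows(
  dp=[
    [1, 0, 0],
    [1, -0.1, 0],
    [1, -0.1, 0],
    [1, 0, 0],
    [0, 0, 0],
  ],
  yaw=[0, 0, 0, 0, 0],
)

```text
t: 11.68
ee_pos: [568.7, -151.1, 8.6]
orientation: [-3.139, 0.115, 0.0]
ft_force: [-1.0, -0.2, 1.8]
width: 87.7
grasp_force: 0.7
```

>>> play_rows(
  dp=[
    [1, 0, 0],
    [0, 0, 0],
  ],
  yaw=[0, 0],
)

```text
t: 11.85
ee_pos: [569.8, -151.2, 8.6]
orientation: [-3.139, 0.115, -0.0]
ft_force: [-1.6, 1.0, 0.6]
width: 87.6
grasp_force: 0.6
```

>>> play_rows(
  dp=[
    [1, 0, 0],
    [0, 0, 0],
  ],
  yaw=[0, 0],
)

```text
t: 12.02
ee_pos: [570.7, -151.2, 8.6]
orientation: [3.139, -0.115, -0.0]
ft_force: [-1.3, -0.1, -0.6]
width: 87.7
grasp_force: 0.8
```

>>> play_rows(
  dp=[
    [0.8, 0, 0],
    [0, 0, 0],
  ],
  yaw=[0, 0],
)

```text
t: 12.18
ee_pos: [570.7, -151.2, 8.5]
orientation: [-3.139, 0.114, 0.003]
ft_force: [-4.2, -0.5, 2.2]
width: 87.8
grasp_force: 2.2
```

>>> play_rows(
  dp=[
    [0.7, 0, 0],
    [0, 0, 0],
  ],
  yaw=[0, 0],
)

```text
t: 12.35
ee_pos: [570.8, -151.1, 8.5]
orientation: [-3.139, 0.114, 0.004]
ft_force: [-6.9, -1.1, 3.3]
width: 87.9
grasp_force: 3.2
```

>>> play_rows(
  dp=[
    [0.6, 0, 0],
    [0, 0, 0],
  ],
  yaw=[0, 0],
)

```text
t: 12.52
ee_pos: [570.8, -151.0, 8.4]
orientation: [-3.139, 0.114, 0.006]
ft_force: [-8.5, -1.2, 5.4]
width: 87.9
grasp_force: 4.0
```

The rack is firmly against the rail: the force rose to 8.5 N with no further motion. I'll back off and push it from the end.

>>> play_rows(
  dp=[
    [-10, 0.7, 0],
    [-12, 0.7, 0],
    [0, -6, 38],
    [0, -10, 38],
    [0, -10, 0],
    [0, -10, 0],
    [5, -10, 0],
    [5, -10, 0],
  ],
  yaw=[0, 0, 0, 7, 7, 7, 7, 7],
  gripper=0.66,
)

```text
t: 13.18
ee_pos: [561.3, -206.4, 85.4]
orientation: [3.025, 0.843, 0.004]
ft_force: [1.3, 0.3, -1.1]
width: 37.9
grasp_force: 0.0
```

>>> play_rows(
  dp=[
    [6, -12, 0],
    [6, -12, 0],
    [6, -12, 0],
    [6, -12, 0],
    [6, -9, 0],
    [6, 0, 0],
    [6, 0, 0],
    [3, 0, 0],
  ],
  yaw=[7, 7, 7, 7, 7, 7, 7, 6],
)

```text
t: 13.85
ee_pos: [606.9, -263.2, 84.9]
orientation: [2.294, 2.144, 0.002]
ft_force: [0.2, -0.3, -0.7]
width: 29.4
grasp_force: 0.0
```

>>> play_rows(
  dp=[
    [0, 0, 0],
    [0, 0, 0],
  ],
  yaw=[0, 0],
)

```text
t: 14.02
ee_pos: [606.0, -262.8, 84.7]
orientation: [2.304, 2.134, 0.001]
ft_force: [-0.3, -0.3, -1.5]
width: 30.0
grasp_force: 0.0
```

>>> play_rows(
  dp=[
    [-3, -1, -38],
    [0, 0, -30],
    [0, 0, -8],
    [0, 0, 0],
    [0.4, 6, 0],
    [0.4, 6, 0],
    [0.4, 6, 0],
    [0.3, 4, 0],
  ],
  yaw=[0, 0, 0, 0, 0, 0, 0, 0],
)

```text
t: 14.68
ee_pos: [605.3, -241.1, 10.3]
orientation: [2.299, 2.138, 0.002]
ft_force: [0.5, -0.0, -0.0]
width: 29.7
grasp_force: 0.0
```

>>> play_rows(
  dp=[
    [0.1, 2, 0],
    [0.1, 1.5, 0],
    [0.1, 1.5, 0],
    [0, 0, 0],
  ],
  yaw=[0, 0, 0, 0],
)

```text
t: 15.02
ee_pos: [604.9, -236.8, 9.1]
orientation: [2.301, 2.138, 0.001]
ft_force: [-0.3, 0.1, 0.6]
width: 30.0
grasp_force: 0.3
```

>>> play_rows(
  dp=[
    [0.1, 1, 0],
    [0.1, 1, 0],
    [0, 0, 0],
  ],
  yaw=[0, 0, 0],
)

```text
t: 15.27
ee_pos: [604.8, -234.8, 8.6]
orientation: [2.301, 2.138, 0.0]
ft_force: [-0.2, -1.1, 1.4]
width: 29.9
grasp_force: 0.8
```

>>> play_rows(
  dp=[
    [0.1, 1, 0],
    [0, 0, 0],
  ],
  yaw=[0, 0],
)

```text
t: 15.43
ee_pos: [604.9, -233.8, 8.6]
orientation: [-2.301, -2.139, -0.0]
ft_force: [0.2, -0.5, 2.1]
width: 29.9
grasp_force: 0.8
```

>>> play_rows(
  dp=[
    [0.1, 1, 0],
    [0.1, 1, 0],
    [0, 0, 0],
  ],
  yaw=[0, 0, 0],
)

```text
t: 15.68
ee_pos: [605.0, -231.6, 8.6]
orientation: [-2.301, -2.139, 0.0]
ft_force: [1.1, -0.8, 0.7]
width: 30.0
grasp_force: 0.6
```

>>> play_rows(
  dp=[
    [0.1, 1, 0],
    [0, 0, 0],
  ],
  yaw=[0, 0],
)

```text
t: 15.85
ee_pos: [605.3, -231.2, 8.7]
orientation: [2.3, 2.139, -0.0]
ft_force: [0.0, -3.6, -0.5]
width: 30.0
grasp_force: 2.1
```

>>> play_rows(
  dp=[
    [0.1, 0.8, 0],
    [0, 0, 0],
  ],
  yaw=[0, 0],
)

```text
t: 16.02
ee_pos: [605.4, -231.1, 8.7]
orientation: [2.299, 2.138, -0.001]
ft_force: [-0.6, -8.0, -0.3]
width: 29.9
grasp_force: 3.9
```

>>> play_rows(
  dp=[
    [0.1, 0.8, 0],
    [0, 0, 0],
  ],
  yaw=[0, 0],
)

```text
t: 16.18
ee_pos: [605.5, -231.0, 8.8]
orientation: [2.298, 2.138, -0.002]
ft_force: [-0.9, -11.4, -1.0]
width: 29.8
grasp_force: 5.7
```

Seated against the stop. I'll back off and look from above.

>>> play_rows(
  dp=[
    [-0.5, -8, 0],
    [-1, -15, 0],
    [-1, -15, 10],
    [0, -10, 38],
    [0, 0, 40],
    [0, 0, 40],
    [0, 0, 40],
    [0, 0, 20],
  ],
  yaw=[0, 0, 0, 0, 0, 0, 0, 0],
)

```text
t: 16.85
ee_pos: [604.5, -279.3, 203.0]
orientation: [2.298, 2.133, 0.004]
ft_force: [1.5, 0.2, -0.3]
width: 29.8
grasp_force: 0.0
```

>>> play_rows(
  dp=[
    [-12, 10, 10],
    [-12, 10, 10],
    [-12, 10, 10],
    [-12, 15, 10],
    [-12, 15, 10],
    [-12, 15, 10],
    [-12, 15, 10],
    [-12, 15, 10],
  ],
  yaw=[-7, -7, -7, -7, -7, -7, -7, -7],
)

```text
t: 17.52
ee_pos: [506.0, -172.3, 277.9]
orientation: [-3.038, -0.798, -0.001]
ft_force: [-0.4, 0.2, 0.5]
width: 30.1
grasp_force: 0.0
```

>>> play_rows(
  dp=[
    [-5, 10, 0],
    [0, 10, 0],
    [0, 0, 0],
    [0, 0, 0],
    [0, 0, 0],
    [0, 0, 0],
    [0, 0, 0],
  ],
  yaw=[-7, -7, -7, -7, -6, 0, 0],
)

```text
t: 18.1
ee_pos: [501.8, -152.8, 277.3]
orientation: [-3.14, 0.111, -0.001]
ft_force: [-0.2, -0.3, -0.0]
width: 30.1
grasp_force: 0.0
```

```bash
python3 - <<'E'
from h import *
im=wrist(); save(im,"w4.png"); report(im)
E
```

```text
tcp [ 501.8 -152.8  277.3] ydir [-0.07  -0.998] q [-0.32  0.21  1.8   0.    1.13  1.32] t 18.1 f [-0.2 -0.3 -0. ]
rack n 4941 ((615.6692504882812, -142.1085205078125), (153.49859619140625, 64.44782257080078), 85.8951187133789) z 22.173402044382613
yellow n 1668 19.18208722325062 [ 587.95410515 -309.15999159   16.09413167] [662.16341172 -54.37776743  22.24711301]
rail dir rad -0.07267733 stripe across pct [-3.33203439  3.56216825] stop along pct [126.16936413 133.61755104] rail min -116.42982931435284
stop ang -0.069415055
O [ 615.47038046 -142.51997747] rack rel across/along 0.16846776826266874 0.4248114053577455 rack dir -0.06757054818768411 box [[578.0341186523438, -216.35426330566406], [642.3165893554688, -220.9676055908203], [653.3043823242188, -67.86277770996094], [589.0219116210938, -63.24943542480469]]
```

View pics/w4.png

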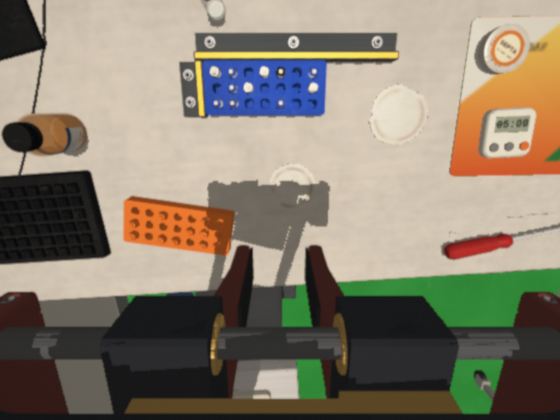

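The rack at (264,87) sits flush against both the rail and the stop. It is off by about 0.2 mm across, 0.4 mm along and 0.005 rad. The other things look unmoved, and the arm is clear.

```bash
python3 -c "
from workcell import ticket
print(ticket.close_job())"
```

```text
the job is handed in; nothing more can be done
None
```

The blue rack is in the locating corner, measured within about 0.5 mm and 0.005 rad of its seated place; the other items looked unmoved, the arm finished clear, and I handed the job in at about 18 s (no verdict was returned).

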